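Take the squeeze-tab cover off the sensor neck and stow it

TASK

Take the dark protective cover off the sensor neck on top of the gold instrument box: squeeze both of its side tabs in, keep them squeezed while you turn it counter-clockwise until you feel it come up against its stop, then lift it straight off. Stow it upright, fully down over the pin of the stowage stand, and let go. Be gentle: do not crush the cover, never force it against the instrument, and leave the other things on the bench where they are.

Things in the scene. Friction and masses are not known exactly. Their poses are not given: they have to be found in the camera images.
- cover: Dark grey round cap, 49 mm across, 48 mm tall, 0.07-0.12 kg; origin: centre of its lower rim, z up. Ribbed side tabs on its own +y and -y sides, 22 mm wide, 14 to 46 mm above the rim, 64 mm over both, 54 mm pressed. Below the tabs, 9 mm high stops stand on the box: keep fingertips over 10 mm above the rim. Shell crushes beyond 40 N a side.
- tab_left (a joint): Sprung tab on the cover's +y side: 0 out, 0.005 m fully pressed in. Starts to move at 3 N, bottoms at 12 N. Below 0.003 its prong is caught behind a fixed stop, so the cover turns only about 3 degrees; both tabs must be in to turn it.
- tab_right (a joint): The same tab on the cover's -y side.
- instrument: Fixed gold box 150 x 130 x 80 mm (x, y, z) on feet; origin: centre of its underside. The covered neck stands on its flat top. Also up there, lower than 9 mm: a round plug and a bar near the +x edge.
- neck (a point): Foot of the neck, on the box top (80 mm up), z up, axes as the box. Neck is 26 mm wide, 34 mm tall; the cover sits within 1.5 mm of its axis. Two lugs hold the cover: it comes up only in the last 7 degrees before a hard stop. That stop is met after a counter-clockwise turn of 20 to 74 degrees, different each time. Ease off the stop before lifting. Neck takes 40 N in all from turning, 15 N from lifting.
- stand: Fixed stowage stand: square aluminium plate 80 x 80 x 10 mm with one upright steel pin in its middle; origin: centre of its underside.
- stand_seat (a point): Foot of the stand's pin, on the plate's top (10 mm up), z up. The pin is 24 mm thick and 32 mm tall with a tapered top; the cover's bore is 29 mm, any yaw fits. Stowed, the cover's rim rests on the plate, its origin at this point.
- pillar: Loose aluminium standoff, 22 mm thick, 40 mm tall, between box and stand; origin under its middle. Leave alone.
- driver: Loose screwdriver, 180 mm, lying on the bench between box and stand. Leave alone.
- cup: Loose steel cup, 64 mm wide, 70 mm tall, to the right. Leave alone.
- tray: Loose grey tray of three compartments, 100 x 140 x 25 mm, beyond the box and stand. Leave alone.
- spanner: Loose steel spanner, 150 mm, far right. Leave alone.
- solvent: Loose closed amber bottle, 52 mm wide, 130 mm tall, far left. Leave alone.
- module: Loose electronics module, 70 x 90 x 31 mm, far right. Leave alone.
Mind the look-alikes: they are no part of the job. What is shaped like the stand but red is not meant. What is shaped like the cover but green is not meant.

How it is judged:
By the outcome, as a careful person would: the job done as asked, in the order asked, and still so for the second after the job is handed in, with the robot touching nothing.
It also fails if it takes over 72 s, if anything falls off the work surface, if the arm or the gripper's body presses on something with over 40 N, if the wrist force passes 120 N, or if a joint passes its speed limit or range.

ROBOT

A 6-joint arm with a two-finger parallel gripper is mounted at the origin on the work surface. World frame = base frame: x ahead of the robot, y to its left, z up, the work surface at z = 0. Lengths are in mm, angles in rad, forces in N, time in s.
With the tool pointing down it reaches from about 300 to 850 mm from the base axis. Payload 4.2 kg.
Tool frame: the origin (TCP) lies between the finger pads; the fingertips stand bot.tip_extent ahead of it and the grasp point (between the pads) lies 2 mm behind it (bot.tip_extent is the distance from the TCP to the fingertips, in mm); z points along the fingers, y is the direction in which the jaws open and shut (so a half turn about z gives the same grasp; the last joint's range is limited). The gripper opens to 91 mm and grips with 3 to 60 N. Pads are 32 mm wide; open, the fingers measure 118 mm over their backs; the gripper's body (76 mm by 178 mm) begins 60 mm behind the grasp point.
Start: joints at [1.153, 0.32, 1.565, -0, 1.257, -0.02], TCP at [222.753, 530.116, 230.976] pointing down, gripper open.
Joint ranges: [-3.11, 3.11], [-0.84, 2.01], [0.21, 2.61], [-1.34, 4.49], [0.05, 2.63], [-2.56, 2.56]. Speed limits (rad/s): [2.57, 2.57, 3.14, 3.14, 3.14, 3.14].

INTERFACE

Orientations are given as [roll, pitch, yaw] about the fixed x, y, z axes, in that order (R = Rz(yaw) Ry(pitch) Rx(roll)).
In Python, from bench import bot, imaging gives the robot as it stands.
- The arm moves only by the tool drive_tool, never from a script. Its argument "series" is a list that holds one entry, the list of rows, each a list of 7 numbers: the turn, a rotation vector about the world's x, y, z in degrees, then the shift along the world's x, y, z in mm, then the opening in per cent of the stroke, from 0 (shut) to 100 (fully open). In form: [[[wx, wy, wz, tx, ty, tz, jaw], ...]]. A call has 1 to 12 rows; each row is the pose to reach, as a shift and turn from the pose commanded when the call began; what a row does not reach only later rows make up. A row lasts 1/12 s, in which the tool goes at most 41.7 mm and 7.16 degrees, less where a joint would pass 70% of its speed; a pose out of reach is approached as far as the arm can. A call with a gripper value outside its range is refused whole. The fingers move at their own pace and stop on an object; "squeeze" is the grip in N (left out, the last holds). Time passes only in rows, so rows that repeat a pose let the fingers close. It gives the time, the measured TCP pose, the force and the opening at its end, in the units of the state.
- bot.observe(): the state, without advancing time (a new reading comes with each control period).
- imaging.read_camera(name): name is "scene" or "top"; returns a dict with "frame" (480x640x3 uint8, blue, green, red), "fovy" (degrees; the focal length in pixels is half the picture's height over the tangent of half this angle, whatever the lens; pixels are square), "cx", "cy" (the principal point, pixels), "view" (4x4, takes a point from world to camera coordinates). Camera axes: x right, y down, z forward; pixel columns grow to the right and rows downward; lengths in mm; the calibration is good to about 2 mm. A picture is of the moment at which its call begins. There is no depth.
- bot.close_job(): hands the job in, once; it reports no verdict.
Trained networks look in a picture, given as the dict that the camera call returned (one of the last four; its "shot" number tells which), for a name from the list of things; names that differ only in an ending like _2 or _b are one class to them, and where a whole thing is asked for, a point or a joint stands for the part that bears it (a point fixed in the world has none). Each returns a list of dicts, best first, with "score" (0 to 1); they miss things now and then, are a little off and sometimes report something else, mostly with a low value. They report only what shows in the picture. A call takes as long as a camera call. They do not tell look-alikes from the thing itself.
- imaging.regions_of(picture, label): "mask" (480x640 bool, what is visible of it) and "bbox" ([left, top, right, bottom] in pixels, round what is visible of it).
The state is a dict: "t": time; "qpos": joint angles; "joint_velocities": joint speeds; "effort": joint torques, N m; "ee_pos": TCP position; "tool_rot": TCP orientation; "force": force on the tool from outside, world axes, zero at the start; "ft_torque": the same for the moment, N m; "width": finger opening in mm.
Only numpy, scipy, OpenCV 4.12 (cv2) and the standard library are available. Lean on these libraries where they do the work, as an engineer would, in place of code of your own. Each camera call takes 0.05 s, during which the arm holds its last target. There are 200 camera calls.

## Working session

There is one attempt and no reset: what is moved stays moved. The work goes in short steps, Python scripts to look and compute and a tool call to move; the robot and the scene stay as the last step left them, time stands still between calls to the robot, and variables do not carry over. Pictures are saved under pics/ and viewed, about 8 in all and at most 12, crops included, and the job is handed in when it is done.

Besides the shell and the picture viewer there is one more tool, called after ">>>" as name([rows], argument=value, ...), one row to a line, values as JSON. drive_tool: Moves the arm, as the interface text tells. Its arguments: {"type":"object","properties":{"series":{"type":"array"},"squeeze":{"type":"number"}},"required":["series"]}

```bash
ls; mkdir -p pics
cat > h.py <<'E'
import numpy as np, cv2
from bench import bot, imaging
def K(p):
    f=240/np.tan(np.radians(p["fovy"])/2); return f,p["cx"],p["cy"]
def proj(p,X):
    f,cx,cy=K(p); c=np.array(p["view"])@np.append(X,1); return np.array([cx+f*c[0]/c[2],cy+f*c[1]/c[2]])
def ray(p,u,v):
    f,cx,cy=K(p); V=np.array(p["view"]); R=V[:3,:3]
    return -R.T@V[:3,3], R.T@np.array([(u-cx)/f,(v-cy)/f,1])
def at_z(p,u,v,z):
    o,d=ray(p,u,v); return o+d*(z-o[2])/d[2]
def tri(a,ua,b,ub):
    o1,d1=ray(a,*ua);o2,d2=ray(b,*ub)
    s=np.linalg.lstsq(np.c_[d1,-d2],o2-o1,rcond=None)[0]
    P,Q=o1+s[0]*d1,o2+s[1]*d2; return (P+Q)/2,np.linalg.norm(P-Q)
E
python3 - <<'E'
from h import *
print(bot.observe(), bot.tip_extent)
for n in ("scene","top"):
    p=imaging.read_camera(n); cv2.imwrite(f"pics/{n}0.png",p["frame"])
    print(n,p["fovy"],p["cx"],p["cy"],np.round(p["view"],3).tolist())
    for l in ("cover","instrument","stand","pillar","driver"):
        for r in imaging.regions_of(p,l): print(l,round(r["score"],2),r["bbox"])
E
```

```text
pics
{'t': 0.0, 'qpos': array([ 1.15300212e+00,  3.20289944e-01,  1.56569902e+00, -3.31168967e-05,
        1.25740381e+00, -2.00284805e-02]), 'joint_velocities': array([ 1.45249028e-04, -1.59206099e-05,  7.48006672e-04,  1.32589827e-03,
        1.84154021e-04, -9.65041378e-04]), 'effort': array([-1.67810143e-03, -4.12464058e+01, -2.31978232e+01,  7.27093848e-02,
        4.57067729e-02, -1.20630962e-04]), 'ee_pos': array([222.55642357, 529.65101764, 230.11362965]), 'tool_rot': array([-3.13979226e+00, -4.57211075e-06,  2.74383716e+00]), 'force': array([0.39693346, 0.49544718, 0.21510216]), 'ft_torque': array([-0.0022082 , -0.0253313 ,  0.01105824]), 'width': 91.14751343388357} 17.0
scene 52.78500781700931 316.34610896115584 240.71945200955645 [[0.613, 0.79, -0.001, -352.856], [0.426, -0.331, -0.842, -185.66], [-0.666, 0.516, -0.539, 1472.825], [0.0, 0.0, 0.0, 1.0]]
cover 0.82 [363.0, 177.5, 380.7, 204.5]
cover 0.57 [397.0, 189.4, 422.1, 209.1]
instrument 0.6 [331.0, 187.5, 414.9, 245.1]
stand 0.6 [249.6, 260.9, 298.9, 293.2]
driver 0.7 [260.2, 218.4, 302.7, 252.5]
top 57.84165225500296 319.4426747601381 242.03812737063137 [[0.003, -1.0, -0.008, -35.514], [-0.999, -0.003, -0.041, 573.509], [0.041, 0.008, -0.999, 1199.603], [0.0, 0.0, 0.0, 1.0]]
cover 0.73 [209.4, 252.9, 239.4, 273.9]
cover 0.61 [164.2, 260.2, 188.3, 275.2]
instrument 0.88 [201.2, 223.2, 259.7, 289.6]
stand 0.89 [329.6, 236.6, 360.5, 266.5]
stand 0.65 [378.5, 223.8, 411.0, 252.7]
stand 0.49 [302.2, 287.1, 312.2, 323.9]
pillar 0.55 [299.3, 230.7, 306.8, 236.6]
driver 0.88 [299.8, 277.3, 313.2, 320.5]
driver 0.35 [196.0, 170.6, 219.3, 194.0]
driver 0.31 [435.0, 301.7, 465.9, 328.0]
```

Run:
```python
import cv2,numpy as np
a=cv2.imread("pics/scene0.png")[140:320,220:460]; b=cv2.imread("pics/top0.png")[160:340,140:480]
cv2.imwrite("pics/s0c.png",cv2.resize(a,None,fx=3.3,fy=3.3,interpolation=3)); cv2.imwrite("pics/t0c.png",cv2.resize(b,None,fx=2.35,fy=2.35,interpolation=3))
```

```text
(no output)
```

View pics/s0c.png

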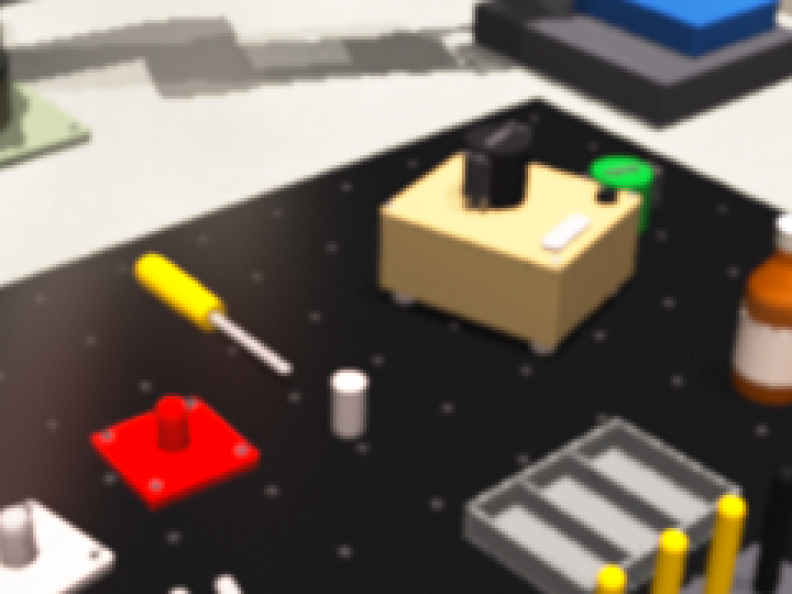

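View pics/t0c.png

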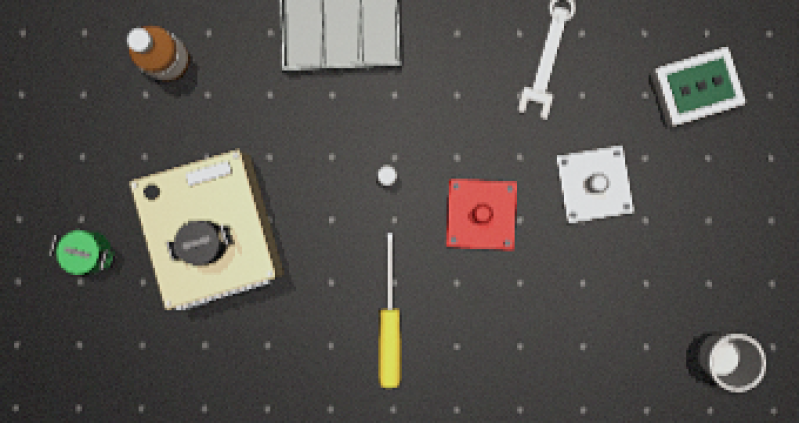

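The scene view shows the dark cover on the gold box at about (371,180), with the green look-alike behind it at (409,192). The red stand is at about (272,275), and the white/aluminium stand is lower left at about (225,300). In the top view the cover is at about (225,263) with its tabs left and right, slightly tilted. The aluminium stand's pin is at about (394,238) and the red stand is at (345,251).

Run:
```python
from h import *
S=imaging.read_camera("scene");T=imaging.read_camera("top")
s=lambda x,y:(220+x/3.3,140+y/3.3); t=lambda x,y:(140+x/2.35,160+y/2.35)
for n,a,b in [("+x+y",(640,197),(131,181)),("+x-y",(556,262),(240,151)),("-x-y",(380,210),(273,275)),("-x+y",(462,155),(165,308)),("covertop",(500,137),(197,240)),("redpin",(172,403),(482,213)),("pin",(15,512),(599,181)),("pillar",(349,377),(386,175))]:
    P,e=tri(S,s(*a),T,t(*b)); print(n,P.round(1),round(e,1))
# gold segmentation in top
f=T["frame"]; h=cv2.cvtColor(f,cv2.COLOR_BGR2HSV)
m=((h[...,0]>15)&(h[...,0]<35)&(h[...,2]>180)).astype(np.uint8); m[:, :190]=0;m[:,270:]=0;m[:215]=0;m[300:]=0
c=max(cv2.findContours(m,0,2)[0],key=cv2.contourArea); bx=cv2.boxPoints(cv2.minAreaRect(c))
print([at_z(T,*q,85).round(1)[:2] for q in bx], "center",at_z(T,*bx.mean(0),85).round(1))
a=cv2.resize(f[240:290,190:260],None,fx=10,fy=10,interpolation=3)
b=cv2.resize(S["frame"][270:330,190:270],None,fx=6,fy=6,interpolation=3)
c2=cv2.resize(S["frame"][165:225,345:405],None,fx=6,fy=6,interpolation=3)
cv2.imwrite("pics/z1.png",np.vstack([cv2.resize(a,(700,500))[:240*0+500]])[:, :])
o=np.zeros((600,800,3),np.uint8)
o[:350,:490]=cv2.resize(f[240:290,190:260],(490,350),interpolation=3)
o[:250,500:750]=cv2.resize(f[215:265,370:420],(250,250),interpolation=3)
o[350:600,:333]=cv2.resize(S["frame"][270:330,190:270],(333,250),interpolation=3)
o[300:600,500:800]=cv2.resize(S["frame"][165:225,345:405],(300,300),interpolation=3)
cv2.imwrite("pics/z1.png",o)
```

```text
+x+y [585.  294.   79.3] 5.2
+x-y [619.  171.4  82.5] 5.9
-x-y [478.9 132.4  77. ] 1.6
-x+y [439.7 252.9  70.6] 3.1
covertop [519.6 208.  129.2] 6.1
redpin [ 550.3 -102.    43.7] 4.3
pin [ 587.5 -236.6   44.5] 4.6
pillar [594.3   9.   41.1] 4.5
[array([584.2, 293.4]), array([619.7, 170.8]), array([475.5, 128.2]), array([440.3, 250.1])] center [529.7 210.6  85. ]
```

View pics/z1.png

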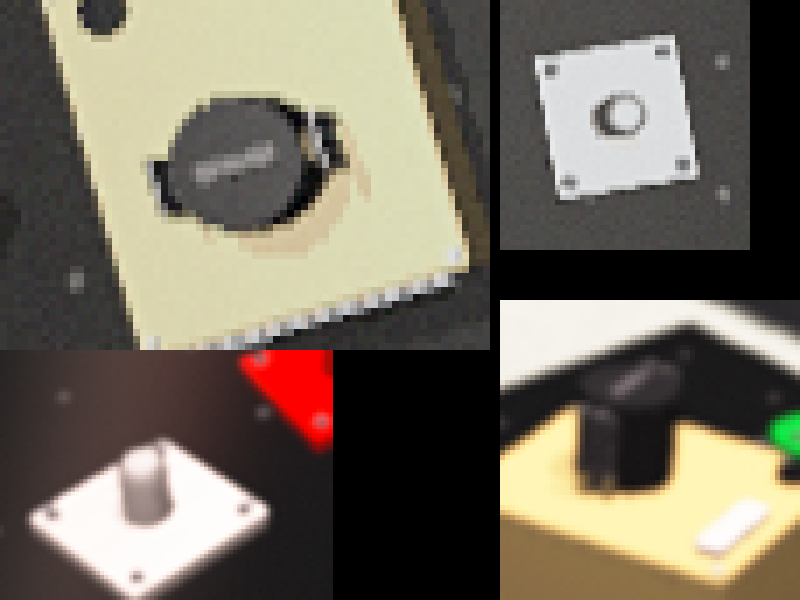

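Run:
```python
from h import *
S=imaging.read_camera("scene");T=imaging.read_camera("top")
q=lambda x,y:(190+x/7,240+y/7); r=lambda x,y:(370+(x-500)/5,215+y/5)
z=lambda x,y:(345+(x-500)/5,165+(y-300)/5); w=lambda x,y:(190+x/4.1625,270+(y-350)/4.1667)
L=at_z(T,*q(160,187),110);R=at_z(T,*q(335,140),110)
print("tabs",L,R,(L+R)/2,np.degrees(np.arctan2(*(L-R)[[1,0]])))
print("top disc",at_z(T,*q(235,163),128), "scene",at_z(S,*z(632,382),128), tri(S,z(632,382),T,q(235,163)))
print("plate",at_z(T,*r(616,117),10),"scene",at_z(S,*w(150,517),10))
print("pin",at_z(T,*r(627,115),42),"scene",at_z(S,*w(147,455),42),tri(S,w(147,455),T,r(627,115)))
```

```text
tabs [505.67763577 237.97319875 110.        ] [523.0355118  174.05755289 110.        ] [514.35657378 206.01537582 110.        ] 105.19363808846389
top disc [514.68507649 206.48871828 128.        ] scene [518.28028117 213.12151984 128.        ] (array([517.0027516 , 209.34234677, 128.09808027]), np.float64(7.28128768627628))
plate [ 584.34427855 -239.63429012   10.        ] scene [ 591.84041559 -237.110527     10.        ]
pin [ 583.86357025 -240.4200473    42.        ] scene [ 587.01884448 -232.36648198   42.        ] (array([ 585.85902638, -236.44988482,   43.30928769]), np.float64(8.498757573447257))
```

>>> drive_tool([
  [[0,0,-7,25,-27,0,100],[0,0,-14,50,-54,0,100],[0,0,-21,75,-81,0,100],[0,0,-28,100,-108,0,100],[0,0,-35,125,-135,0,100],[0,0,-42,150,-162,0,100],[0,0,-49,175,-189,0,100],[0,0,-56,200,-216,0,100],[0,0,-63,225,-243,0,100],[0,0,-70,250,-270,0,100],[0,0,-77,275,-297,0,100],[0,0,-84,292,-323,0,100]],
], squeeze=5)

```text
t: 1.8
ee_pos: [516.8, 205.5, 231.1]
tool_rot: [3.14, -0.001, 1.271]
force: [0.8, 0.1, 0.2]
width: 91.0
```

>>> drive_tool([
  [[0,0,-7,0,0,-5,100],[0,0,-14,0,0,-10,100],[0,0,-21,0,0,-15,100],[0,0,-28,0,0,-20,100],[0,0,-35,0,0,-25,100],[0,0,-42,0,0,-30,100],[0,0,-49,0,0,-30,100],[0,0,-56,0,0,-30,100],[0,0,-57.5,0,0,-30,100],[0,0,-57.5,0,0,-30,100]],
])

```text
t: 2.63
ee_pos: [514.8, 207.1, 201.0]
tool_rot: [3.142, 0.0, 0.274]
force: [-0.5, 0.1, 0.2]
width: 91.1
```

Run:
```python
from h import *
S=imaging.read_camera("scene");T=imaging.read_camera("top")
st=bot.observe(); P=st["ee_pos"]; a=st["tool_rot"][2]-np.pi/2; y=np.array([np.cos(a),np.sin(a),0])
print(st["qpos"].round(2))
o=np.zeros((560,800,3),np.uint8)
for i,(p,(x0,y0)) in enumerate([(T,(175,210)),(S,(325,125))]):
    im=cv2.resize(p["frame"][y0:y0+110,x0:x0+80],None,fx=5,fy=5,interpolation=3)
    for k in (-45.5,0,45.5):
        for zz in (0,-17):
            u=(proj(p,P+k*y+[0,0,zz])-[x0,y0]+.5)*5; cv2.circle(im,tuple(int(v) for v in u),3,(0,255,0) if zz else (0,0,255),1)
    o[:550,i*400:i*400+400]=im
cv2.imwrite("pics/h1.png",o)
```

```text
[ 0.36  0.31  1.66 -0.    1.17  1.66]
```

View pics/h1.png

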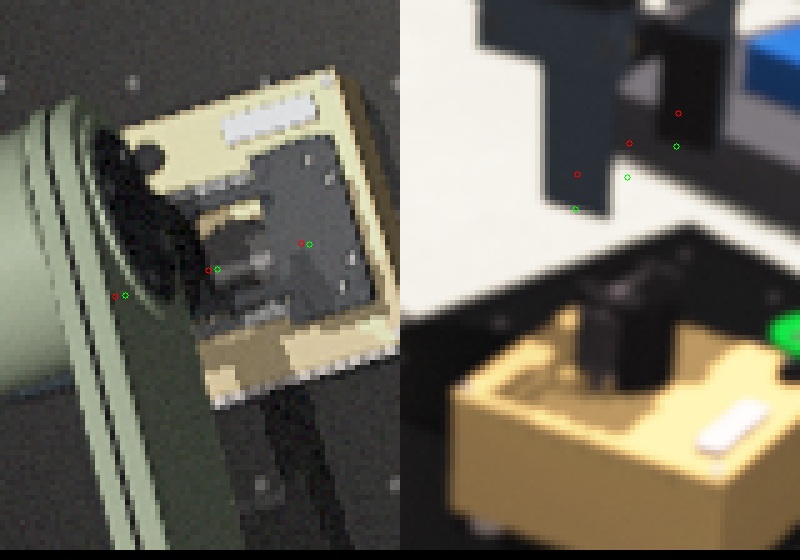

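The pictures match the top-view estimate: the scene camera carries the same bias of about 7 mm for both the finger and the cover. In the scene view the fingertip back edge shows at crop (577,210), and the cover at (630,330) lies between the jaws. The jaw line is parallel to the box edge. I'll lower over the cover.

>>> drive_tool([
  [[0,0,0,0,-0.5,-15,100],[0,0,0,0,-0.5,-30,100],[0,0,0,0,-0.5,-45,100],[0,0,0,0,-0.5,-58,100],[0,0,0,0,-0.5,-68,100],[0,0,0,0,-0.5,-77,100],[0,0,0,0,-0.5,-83,100],[0,0,0,0,-0.5,-86,100],[0,0,0,0,-0.5,-86,100],[0,0,0,0,-0.5,-86,100]],
], squeeze=5)

```text
t: 3.57
ee_pos: [515.1, 206.7, 115.3]
tool_rot: [3.142, -0.001, 0.274]
force: [0.7, 0.1, -0.2]
width: 91.1
```

Run:
```python
from h import *
S=imaging.read_camera("scene")
cv2.imwrite("pics/h2.png",cv2.resize(S["frame"][145:235,330:430],None,fx=6,fy=6,interpolation=3))
s=bot.observe();print(s["force"],s["ft_torque"],s["ee_pos"],s["width"])
```

```text
[ 0.48267635  0.3899867  -0.08889676] [-0.04182504  0.12089275 -0.05076599] [515.20392789 206.79123739 115.56643131] 91.00047752004849
```

View pics/h2.png

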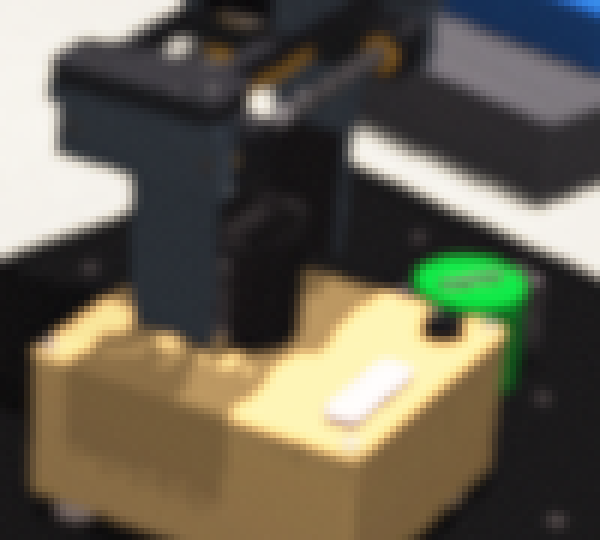

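The fingers straddle the cover with tips above the box top (near finger tip at about (175,335) in the crop), and there is no contact force. I'll close lightly first to check centring.

>>> drive_tool([
  [[0,0,0,0,0,0,75],[0,0,0,0,0,0,72],[0,0,0,0,0,0,70],[0,0,0,0,0,0,66],[0,0,0,0,0,0,62],[0,0,0,0,0,0,60],[0,0,0,0,0,0,50],[0,0,0,0,0,0,50],[0,0,0,0,0,0,50],[0,0,0,0,0,0,50]],
], squeeze=5)

```text
t: 4.45
ee_pos: [514.9, 206.7, 115.2]
tool_rot: [3.142, -0.0, 0.274]
force: [0.0, 0.1, 3.2]
width: 62.3
```

>>> drive_tool([
  [[0,0,0,0,0,0,50],[0,0,0,0,0,0,50],[0,0,0,0,0,0,50],[0,0,0,0,0,0,50],[0,0,0,0,0,0,50],[0,0,0,0,0,0,50]],
], squeeze=22)

```text
t: 4.95
ee_pos: [514.9, 206.7, 115.5]
tool_rot: [3.142, -0.001, 0.274]
force: [-1.6, 0.3, 5.6]
width: 53.2
```

Run:
```python
from h import *
s=bot.observe();print(s["force"],s["ft_torque"],s["ee_pos"],s["width"])
```

```text
[-1.55188304  0.32552877  5.58643561] [-0.07739031  0.35862267  0.00665172] [514.88264623 206.68790801 115.45541358] 53.15053885707836
```

>>> drive_tool([
  [[0,0,1,0,0,0,50],[0,0,2,0,0,0,50],[0,0,3,0,0,0,50],[0,0,4,0,0,0,50],[0,0,5,0,0,0,50],[0,0,6,0,0,0,50],[0,0,7,0,0,0,50],[0,0,8,0,0,0,50],[0,0,8,0,0,0,50]],
])

```text
t: 5.7
ee_pos: [515.3, 207.0, 115.5]
tool_rot: [-3.141, -0.002, 0.415]
force: [0.4, 0.3, 5.9]
width: 53.4
```

```bash
cat > o.py <<'E'
from h import *
s=bot.observe();print(s["t"],"F",s["force"].round(2),"M",s["ft_torque"].round(3),s["ee_pos"].round(2),"yaw",np.degrees(s["tool_rot"][2]).round(2),s["width"].round(2))
E
python3 o.py
```

```text
Traceback (most recent call last):
  File "o.py", line 2, in <module>
    s=bot.observe();print(s["t"],"F",s["force"].round(2),"M",s["ft_torque"].round(3),s["ee_pos"].round(2),"yaw",np.degrees(s["tool_rot"][2]).round(2),s["width"].round(2))
                                                                                                                                                      ^^^^^^^^^^^^^^^^
AttributeError: 'float' object has no attribute 'round'
```

```bash
sed -i 's/,s\["width"\].round(2)/,round(float(s["width"]),2)/' o.py; python3 o.py
```

```text
5.7 F [0.43 0.32 5.85] M [ 0.113  0.108 -0.021] [515.33 207.03 115.45] yaw 23.76 53.4
```

>>> drive_tool([
  [[0,0,1,0,0,0.3,50],[0,0,2,0,0,0.3,50],[0,0,3,0,0,0.3,50],[0,0,4,0,0,0.3,50],[0,0,5,0,0,0.3,50],[0,0,6,0,0,0.3,50],[0,0,6,0,0,0.3,50]],
])

```text
t: 6.28
ee_pos: [514.9, 206.8, 115.5]
tool_rot: [3.142, -0.001, 0.52]
force: [-0.1, 2.3, 5.7]
width: 53.5
```

```bash
python3 o.py
```

```text
6.2833 F [-0.11  2.32  5.68] M [ 0.211  0.114 -0.015] [514.93 206.77 115.48] yaw 29.79 53.55
```

>>> drive_tool([
  [[0,0,1,0,0,0.3,50],[0,0,2,0,0,0.3,50],[0,0,3,0,0,0.3,50],[0,0,4,0,0,0.3,50]],
])

```text
t: 6.62
ee_pos: [514.6, 206.5, 115.5]
tool_rot: [3.142, 0.0, 0.59]
force: [0.2, 0.7, 4.2]
width: 53.5
```

```bash
python3 o.py
```

```text
6.6167 F [0.18 0.67 4.21] M [0.157 0.097 0.01 ] [514.59 206.53 115.49] yaw 33.82 53.54
```

>>> drive_tool([
  [[0,0,1,0,0,0.3,50],[0,0,2,0,0,0.3,50],[0,0,3,0,0,0.3,50]],
])

```text
t: 6.87
ee_pos: [514.4, 206.3, 115.5]
tool_rot: [3.141, 0.001, 0.643]
force: [-0.1, -0.2, 0.7]
width: 53.4
```

```bash
python3 o.py
```

```text
6.8667 F [-0.07 -0.19  0.69] M [-0.084  0.107  0.007] [514.4  206.28 115.53] yaw 36.82 53.39
```

>>> drive_tool([
  [[0,0,1,0,0,0,50],[0,0,2,0,0,0,50],[0,0,3,0,0,0,50]],
])

```text
t: 7.12
ee_pos: [514.5, 206.4, 115.6]
tool_rot: [3.142, 0.001, 0.695]
force: [1.2, -0.4, 0.3]
width: 53.3
```

```bash
python3 o.py
```

```text
7.1167 F [ 1.19 -0.44  0.27] M [-0.125  0.067 -0.032] [514.49 206.36 115.55] yaw 39.81 53.31
```

>>> drive_tool([
  [[0,0,1,0,0,0,50],[0,0,2,0,0,0,50],[0,0,3,0,0,0,50],[0,0,4,0,0,0,50]],
])

```text
t: 7.45
ee_pos: [514.5, 206.5, 115.6]
tool_rot: [-3.141, 0.001, 0.765]
force: [0.4, 0.6, -1.4]
width: 52.8
```

```bash
python3 o.py
```

```text
7.45 F [ 0.42  0.64 -1.43] M [-0.084  0.035  0.022] [514.49 206.53 115.59] yaw 43.81 52.8
```

Run:
```python
from h import *
S=imaging.read_camera("scene")
T=imaging.read_camera("top")
o=np.zeros((540,800,3),np.uint8)
o[:540,:480]=cv2.resize(S["frame"][160:220,345:405-6+0],(480,540),interpolation=3)
o[:400,480:]=cv2.resize(T["frame"][230:280,200:240],(320,400),interpolation=3)
cv2.imwrite("pics/h3.png",o)
```

```text
(no output)
```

View pics/h3.png

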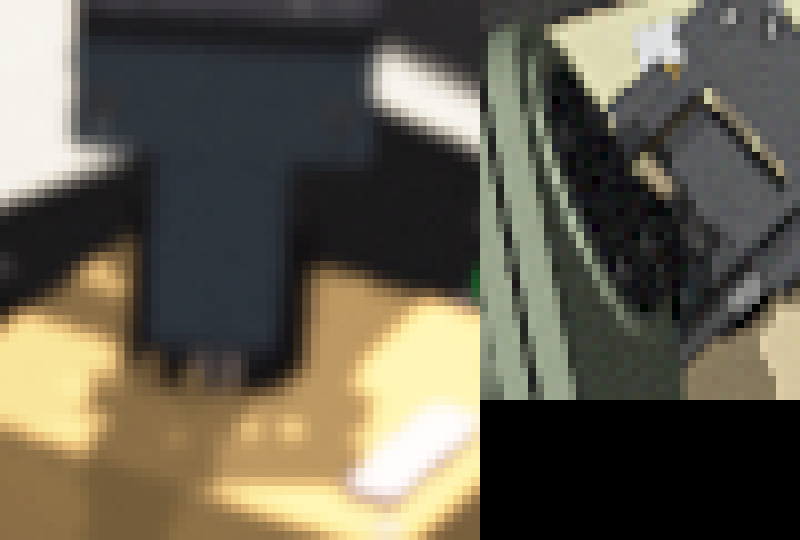

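The ribbed tab bottom at crop (215,370) is centred under the near finger, so the cover is turning with the jaws. I'll continue.

>>> drive_tool([
  [[0,0,1,0,0,0,50],[0,0,2,0,0,0,50],[0,0,3,0,0,0,50],[0,0,4,0,0,0,50]],
])

```text
t: 7.88
ee_pos: [514.7, 206.6, 115.8]
tool_rot: [-3.142, 0.0, 0.834]
force: [0.1, 0.3, -1.7]
width: 53.4
```

```bash
python3 o.py
```

```text
7.8833 F [ 0.05  0.32 -1.71] M [-0.112  0.137 -0.07 ] [514.68 206.63 115.82] yaw 47.81 53.43
```

>>> drive_tool([
  [[0,0,1,0,0,0,50],[0,0,2,0,0,0,50],[0,0,3,0,0,0,50]],
])

```text
t: 8.13
ee_pos: [514.7, 206.6, 115.9]
tool_rot: [3.141, -0.0, 0.887]
force: [-0.9, -0.3, -0.9]
width: 52.4
```

```bash
python3 o.py
```

```text
8.1333 F [-0.86 -0.26 -0.9 ] M [-0.132  0.096  0.025] [514.73 206.63 115.9 ] yaw 50.81 52.42
```

>>> drive_tool([
  [[0,0,1,0,0,0,50],[0,0,2,0,0,0,50],[0,0,3,0,0,0,50],[0,0,4,0,0,0,50]],
])

```text
t: 8.47
ee_pos: [514.8, 206.6, 115.9]
tool_rot: [3.141, -0.0, 0.957]
force: [-0.5, -1.2, -0.8]
width: 53.2
```

```bash
python3 o.py
```

```text
8.4667 F [-0.48 -1.19 -0.81] M [-0.1    0.059 -0.003] [514.82 206.62 115.88] yaw 54.81 53.24
```

>>> drive_tool([
  [[0,0,1,0,0,0,50],[0,0,2,0,0,0,50],[0,0,3,0,0,0,50],[0,0,4,0,0,0,50]],
])

```text
t: 8.8
ee_pos: [515.3, 206.6, 116.0]
tool_rot: [3.14, -0.001, 1.026]
force: [1.5, -1.4, -2.1]
width: 53.3
```

```bash
python3 o.py
```

```text
8.8 F [ 1.46 -1.38 -2.07] M [-0.315 -0.261 -0.162] [515.29 206.55 115.96] yaw 58.8 53.27
```

>>> drive_tool([
  [[0,0,0.5,0,0,0,50],[0,0,1,0,0,0,50]],
])

```text
t: 8.97
ee_pos: [515.3, 206.5, 116.0]
tool_rot: [3.141, -0.001, 1.043]
force: [3.6, -1.2, -3.1]
width: 53.2
```

```bash
python3 o.py
```

```text
8.9667 F [ 3.56 -1.21 -3.06] M [-0.295 -0.434 -0.26 ] [515.29 206.52 115.95] yaw 59.74 53.18
```

>>> drive_tool([
  [[0,0,0.5,0,0,0,50],[0,0,0.5,0,0,0,50]],
])

```text
t: 9.13
ee_pos: [515.3, 206.6, 115.9]
tool_rot: [3.141, -0.001, 1.051]
force: [3.3, -1.9, -2.9]
width: 53.4
```

```bash
python3 o.py
```

```text
9.1333 F [ 3.33 -1.87 -2.85] M [-0.414 -0.602 -0.281] [515.28 206.55 115.95] yaw 60.22 53.37
```

>>> drive_tool([
  [[0,0,-1,0,0,0,50],[0,0,-2,0,0,0,50],[0,0,-3,0,0,0,50],[0,0,-3.5,0,0,0,50],[0,0,-3.5,0,0,0,50]],
])

```text
t: 9.55
ee_pos: [514.9, 206.6, 115.9]
tool_rot: [3.141, -0.0, 0.989]
force: [3.5, -1.7, -1.9]
width: 53.1
```

```bash
python3 o.py
```

```text
9.55 F [ 3.47 -1.7  -1.87] M [-0.38  -0.551 -0.094] [514.85 206.64 115.95] yaw 56.69 53.1
```

>>> drive_tool([
  [[0,0,-0.5,0,0,0.5,50],[0,0,-0.5,0,0,1,50],[0,0,-0.5,0,0,1.5,50]],
])

```text
t: 9.8
ee_pos: [514.7, 206.9, 117.3]
tool_rot: [-3.141, -0.0, 0.981]
force: [3.2, -0.6, -3.4]
width: 53.4
```

```bash
python3 o.py
```

```text
9.8 F [ 3.24 -0.61 -3.45] M [-0.117 -0.549 -0.078] [514.71 206.87 117.35] yaw 56.2 53.38
```

>>> drive_tool([
  [[0,0,0,0,0,1,50],[0,0,0,0,0,2,50],[0,0,0,0,0,3,50],[0,0,0,0,0,4,50]],
])

```text
t: 10.13
ee_pos: [514.7, 206.7, 121.5]
tool_rot: [-3.142, -0.0, 0.981]
force: [2.3, -0.5, -2.9]
width: 53.0
```

```bash
python3 o.py
```

```text
10.1333 F [ 2.32 -0.53 -2.87] M [-0.075 -0.527 -0.067] [514.7  206.73 121.49] yaw 56.21 52.97
```

>>> drive_tool([
  [[0,0,0,0,0,2,50],[0,0,0,0,0,5,50],[0,0,0,0,0,9,50],[0,0,0,0,0,13,50],[0,0,0,0,0,17,50],[0,0,0,0,0,22,50],[0,0,0,0,0,28,50],[0,0,0,0,0,36,50],[0,0,0,0,0,44,50],[0,0,0,0,0,52,50],[0,0,0,0,0,60,50],[0,0,0,0,0,64,50]],
])

```text
t: 11.13
ee_pos: [515.3, 206.8, 187.0]
tool_rot: [3.14, -0.002, 0.981]
force: [-0.6, -0.1, -1.0]
width: 53.2
```

```bash
python3 o.py
python3 - <<'E'
from h import *
S=imaging.read_camera("scene")
cv2.imwrite("pics/h4.png",cv2.resize(S["frame"][125:235,320:430],None,fx=5,fy=5,interpolation=3))
E
```

```text
11.1333 F [-0.63 -0.14 -1.03] M [-0.136  0.117 -0.011] [515.28 206.81 186.99] yaw 56.21 53.16
```

View pics/h4.png

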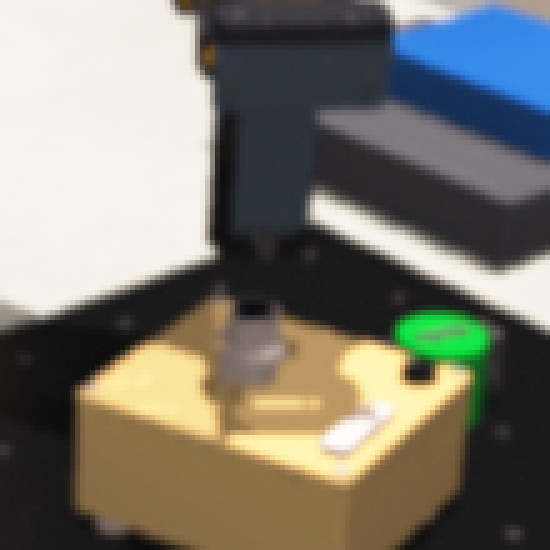

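The cover is clear of the neck, which is bare at crop (255,330), and it is held in the jaws. Next is the transit to the aluminium stand.

>>> drive_tool([
  [[0,0,0,2,-10,0,50],[0,0,0,5,-30,0,50],[0,0,0,9,-60,0,50],[0,0,0,14,-95,0,50],[0,0,0,20,-130,0,50],[0,0,0,25,-165,0,50],[0,0,0,31,-200,0,50],[0,0,0,36,-235,0,50],[0,0,0,42,-270,0,50],[0,0,0,47,-305,0,50],[0,0,0,52,-340,0,50],[0,0,0,57,-370,0,50]],
])

```text
t: 12.18
ee_pos: [571.0, -166.4, 184.7]
tool_rot: [-3.141, 0.001, 0.98]
force: [0.3, 0.7, -0.9]
width: 52.8
```

>>> drive_tool([
  [[0,0,0,4,-25,0,50],[0,0,0,7,-45,-10,50],[0,0,0,10,-60,-25,50],[0,0,0,11.5,-70,-40,50],[0,0,0,11.5,-76.5,-55,50],[0,0,0,11.5,-76.5,-65,50],[0,0,0,11.5,-76.5,-72,50],[0,0,0,11.5,-76.5,-72,50],[0,0,0,11.5,-76.5,-72,50],[0,0,0,11.5,-76.5,-72,50]],
])

```text
t: 13.02
ee_pos: [583.8, -239.5, 114.2]
tool_rot: [3.14, -0.0, 0.982]
force: [-0.6, -0.5, -0.8]
width: 53.0
```

```bash
python3 o.py
python3 - <<'E'
from h import *
S=imaging.read_camera("scene");T=imaging.read_camera("top")
st=bot.observe(); P=st["ee_pos"]
print(proj(T,P),proj(S,P),proj(S,P-[0,0,17]))
o=np.zeros((500,800,3),np.uint8)
o[:500,:400]=cv2.resize(S["frame"][235:335,185:265],(400,500),interpolation=3)
o[:500,400:]=cv2.resize(T["frame"][190:290,355:435],(400,500),interpolation=3)
cv2.imwrite("pics/h5.png",o)
E
```

```text
13.0167 F [-0.6  -0.54 -0.78] M [-0.123  0.113  0.015] [ 583.78 -239.47  114.16] yaw 56.25 53.02
[399.83908254 236.58199972] [217.02704076 265.40299858] [218.037972  272.7789025]
```

View pics/h5.png

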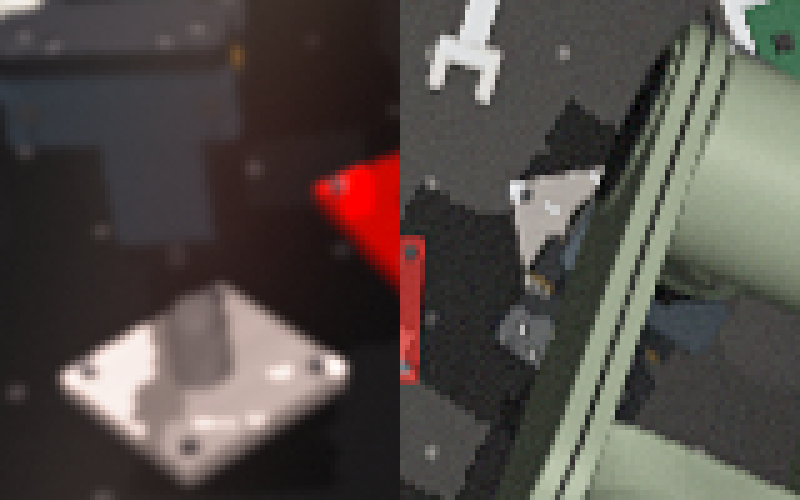

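Run:
```python
from h import *
S=imaging.read_camera("scene")
P=bot.observe()["ee_pos"]; a=np.radians(56.25-90); y=np.array([np.cos(a),np.sin(a),0])
wid=float(bot.observe()["width"])
b=P+y*(wid/2+13.5)-[0,0,17]
c=lambda q:((q-[185,235])*5).round(1)
print("back tip pred",c(proj(S,b)),"obs (161,243)"); print("pin pred",c(proj(S,np.array([P[0],P[1],42]))),"obs (202,301)")
for d in ([1,0,0],[0,1,0],[0,0,1]): print(d,c(proj(S,b+d))-c(proj(S,b)))
```

```text
back tip pred [153.9 254.9] obs (161,243)
pin pred [180.8 304.1] obs (202,301)
[1, 0, 0] [1.3 1.3]
[0, 1, 0] [ 2.5 -1.1]
[0, 0, 1] [-0.3 -2.2]
```

The tab end under the finger at crop (175,255) and the pin at (202,300) have similar camera offsets (+17 and +21 px). So the jaws are over the pin to within about 1.5 mm, inside the 2.5 mm clearance. I'll descend and watch the force.

>>> drive_tool([
  [[0,0,0,0.3,0.3,-6,50],[0,0,0,0.3,0.3,-14,50],[0,0,0,0.3,0.3,-22,50],[0,0,0,0.3,0.3,-28,50],[0,0,0,0.3,0.3,-32,50],[0,0,0,0.3,0.3,-35,50],[0,0,0,0.3,0.3,-37,50],[0,0,0,0.3,0.3,-39,50],[0,0,0,0.3,0.3,-41,50],[0,0,0,0.3,0.3,-43,50]],
])

```text
t: 14.0
ee_pos: [583.8, -239.7, 70.5]
tool_rot: [3.141, -0.0, 0.981]
force: [1.0, 0.4, -2.1]
width: 53.1
```

```bash
python3 o.py
```

```text
14.0 F [ 1.04  0.43 -2.07] M [-0.044  0.109 -0.011] [ 583.76 -239.69   70.47] yaw 56.21 53.14
```

Rim at about 35 mm, so the pin tip has entered without resistance. Continuing down.

>>> drive_tool([
  [[0,0,0,0,0,-2,50],[0,0,0,0,0,-4,50],[0,0,0,0,0,-6,50],[0,0,0,0,0,-8,50],[0,0,0,0,0,-10,50],[0,0,0,0,0,-11,50]],
])

```text
t: 14.5
ee_pos: [583.4, -239.5, 59.0]
tool_rot: [-3.141, 0.0, 0.981]
force: [-0.1, -0.2, -1.8]
width: 52.8
```

```bash
python3 o.py
```

```text
14.5 F [-0.15 -0.22 -1.78] M [-0.062  0.118  0.01 ] [ 583.43 -239.53   59.02] yaw 56.21 52.84
```

Rim at about 23.5 mm, with no contact forces.

>>> drive_tool([
  [[0,0,0,0,0,-2,50],[0,0,0,0,0,-4,50],[0,0,0,0,0,-6,50],[0,0,0,0,0,-8,50],[0,0,0,0,0,-9.5,50],[0,0,0,0,0,-11,50],[0,0,0,0,0,-11.5,50],[0,0,0,0,0,-11.5,50]],
])

```text
t: 15.17
ee_pos: [583.5, -239.5, 47.7]
tool_rot: [-3.141, 0.0, 0.981]
force: [0.0, -1.2, -1.8]
width: 53.2
```

```bash
python3 o.py
```

```text
15.1667 F [ 0.   -1.22 -1.81] M [-0.093  0.14   0.016] [ 583.46 -239.53   47.69] yaw 56.21 53.16
```

>>> drive_tool([
  [[0,0,0,0,0,-0.5,50],[0,0,0,0,0,-1,50],[0,0,0,0,0,-1.5,50],[0,0,0,0,0,-1.5,50]],
])

```text
t: 15.5
ee_pos: [583.6, -239.6, 46.3]
tool_rot: [3.141, 0.0, 0.981]
force: [0.7, -0.5, -0.9]
width: 53.0
```

```bash
python3 o.py
```

```text
15.5 F [ 0.67 -0.5  -0.86] M [-0.081  0.063 -0.048] [ 583.56 -239.58   46.33] yaw 56.21 52.98
```

>>> drive_tool([
  [[0,0,0,0,0,-0.5,50],[0,0,0,0,0,-0.8,50],[0,0,0,0,0,-0.8,50]],
])

```text
t: 15.75
ee_pos: [583.6, -239.6, 45.6]
tool_rot: [3.141, 0.0, 0.981]
force: [0.3, 0.8, -1.8]
width: 53.2
```

```bash
python3 o.py
```

```text
15.75 F [ 0.3   0.79 -1.76] M [-0.096  0.117 -0.001] [ 583.56 -239.59   45.61] yaw 56.21 53.25
```

>>> drive_tool([
  [[0,0,0,0,0,-0.5,50],[0,0,0,0,0,-1,50],[0,0,0,0,0,-1,50]],
])

```text
t: 16.0
ee_pos: [583.6, -239.6, 45.5]
tool_rot: [3.141, -0.0, 0.981]
force: [-0.6, 0.1, 5.4]
width: 53.5
```

```bash
python3 o.py
```

```text
16.0 F [-0.64  0.11  5.41] M [ 0.047  0.464 -0.019] [ 583.6  -239.59   45.47] yaw 56.21 53.53
```

It seated at TCP z = 45.5, as predicted, with 5 N contact. I'll release slowly and then retreat straight up.

>>> drive_tool([
  [[0,0,0,0,0,0.4,60],[0,0,0,0,0,0.4,65],[0,0,0,0,0,0.4,72],[0,0,0,0,0,0.4,80],[0,0,0,0,0,0.4,90],[0,0,0,0,0,0.4,100],[0,0,0,0,0,0.4,100],[0,0,0,0,0,0.4,100]],
])

```text
t: 16.67
ee_pos: [583.5, -239.5, 44.8]
tool_rot: [-3.141, 0.0, 0.981]
force: [0.0, 1.2, 0.2]
width: 90.9
```

```bash
python3 o.py
```

```text
16.6667 F [0.03 1.19 0.22] M [-0.068  0.156  0.023] [ 583.53 -239.54   44.79] yaw 56.21 90.94
```

>>> drive_tool([
  [[0,0,0,0,0,4,100],[0,0,0,0,0,12,100],[0,0,0,0,0,24,100],[0,0,0,0,0,40,100],[0,0,0,0,0,60,100],[0,0,0,0,0,85,100],[0,0,0,0,0,110,100],[0,0,0,0,0,135,100],[0,0,0,0,0,155,100],[0,0,0,0,0,165,100]],
])

```text
t: 17.5
ee_pos: [584.8, -240.1, 214.7]
tool_rot: [3.135, -0.001, 0.981]
force: [0.0, 0.6, -0.0]
width: 90.9
```

>>> drive_tool([
  [[0,0,0,-10,20,0,100],[0,0,0,-30,50,0,100],[0,0,0,-50,80,0,100],[0,0,0,-70,110,0,100],[0,0,0,-90,140,0,100],[0,0,0,-110,170,0,100],[0,0,0,-130,195,0,100],[0,0,0,-150,215,0,100],[0,0,0,-150,220,0,100],[0,0,0,-150,220,0,100]],
])

```text
t: 18.33
ee_pos: [432.9, -18.5, 210.5]
tool_rot: [3.141, -0.001, 0.983]
force: [1.1, -0.2, -0.1]
width: 91.1
```

```bash
python3 o.py
python3 - <<'E'
from h import *
S=imaging.read_camera("scene");T=imaging.read_camera("top")
o=np.zeros((560,800,3),np.uint8)
o[:320,:400]=cv2.resize(S["frame"][255:335,185:285],(400,320),interpolation=3)
o[:320,400:]=cv2.resize(T["frame"][200:280,355:455],(400,320),interpolation=3)
o[330:560,:400]=cv2.resize(T["frame"][160:340,140:480],(400,230))
o[330:560,400:]=cv2.resize(S["frame"][140:320,220:480],(400,230))
cv2.imwrite("pics/h6.png",o)
E
```

```text
18.3333 F [ 1.15 -0.17 -0.11] M [-0.137  0.099 -0.007] [432.87 -18.51 210.55] yaw 56.34 91.1
```

View pics/h6.png

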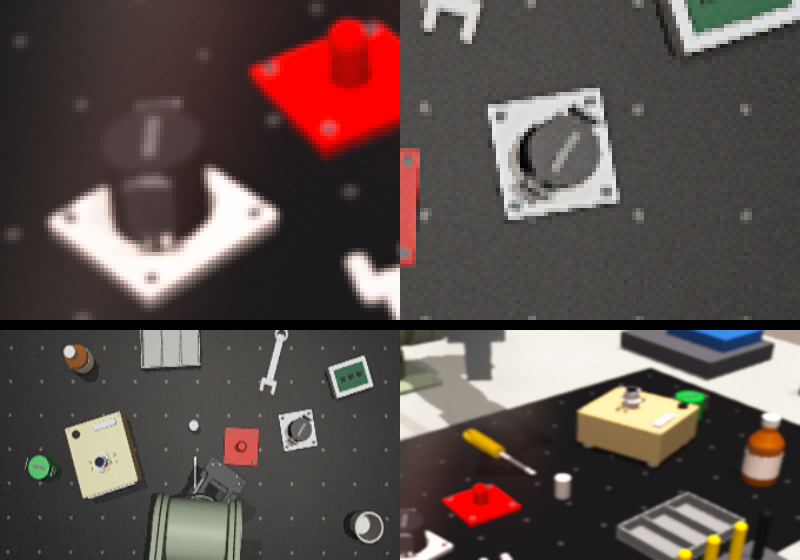

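The cover sits upright and centred on the aluminium stand: crop (150,170) in the scene view, (560,152) in the top view. The neck is bare and everything else is where it was. Handing in.

```bash
python3 -c "
from bench import bot
print(bot.close_job())"
```

```text
the job is handed in; nothing more can be done
None
```

The cover is off the instrument's neck and stowed upright on the aluminium stand's pin. The job was handed in at about 18 s of the 72 s allowed.

- **Squeeze and turn:** I pressed both tabs with 22 N, giving an opening of about 53 mm (54 mm is fully pressed). I kept that grip while turning counter-clockwise. The stop was felt at about 43–45°, where the turning moment rose to 0.28 N m.
- **Lift:** I eased back 4° and lifted straight up, with at most about 3.5 N vertical force while clearing the lugs.
- **Stow and release:** The cover went down over the pin without resistance and met the plate with about 5 N at the expected height (tool at z = 45.5 mm). I then opened the jaws and backed away straight up.

**Last checks:**
- The final pictures show the cover upright and centred on the aluminium stand, and the neck bare.
- The other things I could see had not moved. The arm hid part of the driver in the top view, but the scene view shows it in place.
- The gripper is open and touching nothing.

**Disagreements:**
- The scene camera read about 7 mm off from the top camera. I relied on the top camera and on comparing the gripper with its target in the same picture.
- The tool showed about 5 N of upward force while the tabs were squeezed. It faded during the turn.

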